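Fit the brass socket on the winch drive

ROBOT

A 7-joint arm with a two-finger parallel gripper is mounted at the origin on the work surface. World frame = base frame: x ahead of the robot, y to its left, z up, the work surface at z = 0. Lengths are in m, angles in rad, forces in N, time in s.
With the tool pointing down it reaches from about 0.4 to 0.9 m from the base axis. Payload 5.5 kg.
Tool frame: the origin (TCP) lies at the very end of the fingers, on their centre line; the grasp point (between the pads) lies 19 mm behind it; z points along the fingers, y is the line along which they close (so a half turn about z gives the same grasp; the last joint's range is limited). The gripper opens to 92 mm and grips with 3 to 60 N. Pads are 19 mm wide; open, the fingers measure 130 mm over their backs; the gripper's body (75 mm by 190 mm) begins 47 mm behind the grasp point.
Start: joints at [-0.978, 0.501, -0.427, 1.55, 0.221, 1.138, -0.21], TCP at [0.21, 0.615, 0.188] pointing down, gripper open.
Joint ranges: [-2.88, 2.88], [-0.31, 2.03], [-1.54, 1.56], [0.2, 2.42], [-1.41, 4.55], [0.19, 2.02], [-2.57, 2.57]. Speed limits (rad/s): [2.57, 2.57, 3.14, 3.14, 3.14, 3.14, 3.14].

INTERFACE

Orientations are given as a 3x3 rotation matrix whose columns are the frame's x, y, z axes.
In Python, from bench import * gives the robot as it stands.
- The arm moves only by the tool carry_out, never from a script. Its argument "moves" is one flat list of numbers, 7 for each row, row after row: the shift along the tool's x, y, z in units of 250 mm (1.0 is 250 mm), then the turn, a rotation vector about the tool's x, y, z in units of 5 degrees (1.0 is 5 degrees), then the opening, from 0 (shut) to 1 (fully open). A call has 1 to 8 rows; each row shifts and turns the commanded pose from where the row before left it, along the tool's axes as they then stand; what a row does not reach is not made up. A row lasts 1/8 s, in which the tool goes at most 62.5 mm and 10.7 degrees, less where a joint would pass 70% of its speed; a pose out of reach is approached as far as the arm can. A call with a number of a shift or a turn outside -1 to 1 is refused whole. A call with a gripper value outside its range is refused whole. The fingers move at their own pace and stop on an object; the grip force is fixed at half the most. Time passes only in rows, so rows that do not move let the fingers close. It gives the time, the measured TCP pose, the force, the opening and the grip force at its end, in the units of the state.
- get_obs(): the state, without advancing time (a new reading comes with each control period).
- camera(name): name is "scene" or "top" or "wrist"; returns a dict with "img" (400x640x3 uint8, red, green, blue), "range_z" (400x640 float32, m along the optical axis (not along the pixel's ray), 0 where there is no reading), "fx", "fy", "cx", "cy" (pixels), "R" (3x3) and "t" (3): a world point X has camera coordinates R X + t; the wrist camera has in their place "T_tool_cam" (4x4, takes a point from camera to tool coordinates, whose origin is the TCP and whose axes are the flange's). Camera axes: x right, y down, z forward; pixel columns grow to the right and rows downward; lengths in m; the calibration is good to about 2 mm. A picture is of the moment at which its call begins: read the wrist's pose just before it.
- hand_in(): hands the job in; it is judged then, once.
The state is a dict: "time": time; "joints": joint angles; "qd": joint speeds; "joint_torque": joint torques, N m; "eef_pos": TCP position; "tcp_rot": TCP orientation; "force": force on the tool from outside, world axes, zero at the start; "ft_torque": the same for the moment, N m; "grip_width": finger opening in m; "grip_force": force on a finger pad.
Only numpy, scipy, OpenCV 4.12 (cv2) and the standard library are available. Lean on these libraries where they do the work, as an engineer would, in place of code of your own. Each camera call takes 0.05 s, during which the arm holds its last target. There are 200 camera calls.

TASK

Draw the brass socket straight up out of the spring clip and fit it over the upright square drive of the green winch gearbox: rest it lightly on the square, turn it until it finds the flats, then press it down, firmly but without forcing it, until the spring balls click in and its rim sits fully home on the steel collar. Let go and leave it there, upright, with the lantern, float, weights, whetstone, spanner and steel socket left where they are.

Things in the scene. Friction and masses are not known exactly. Their poses are not given: they have to be found in the camera images.
- socket: loose brass socket, 0.36 kg, 80 mm tall, upright in the clip: octagonal body 36 mm across and 36 mm tall, square shank 20 x 20 x 44 mm on top. Origin: centre of its underside (rim); z up, x and y square to the shank's flats. Square hole 18 x 18 mm, 30 mm deep, in the underside, sides parallel to the shank's flats; any quarter turn fits. A groove 6.5 to 15.5 mm inside takes the spring balls
- shank (a point): middle of the socket's square shank, 58 mm above the socket's underside, where it is best gripped across two flats; axes as the socket's
- clip: fixed wooden batten, 100 x 90 x 12 mm, with a steel spring clip. Origin: at shelf height under the socket, which stands on the batten between a back plate at +x and two sprung jaws either side of its octagonal body, 16 to 36 mm above the shelf. The jaws grip with about 3 N each; pulled straight up 30 mm or more, the socket is free
- gearbox: fixed green winch gearbox, housing 120 x 100 mm and 52 mm tall on a 140 x 120 mm foot, with a short steel output shaft at +x. Origin: centre of the underside; z up
- shoulder (a point): centre of the top face of the round steel collar, 48 mm across, on the gearbox, 70 mm above the shelf; axes as the gearbox's. The socket's rim sits on it when home. Collar and drive sink together on a spring (see collar). Pressing the socket home over the spring balls takes about 10 to 20 N; above 30 N is forcing it
- collar (a joint): how far the collar, with the drive on it, has been pushed down on its spring: 0 at rest, 1 mm for each 6 N of downward push, 6 mm at the very stop; pushed 5 mm (about 30 N) the socket is being forced
- drive_top (a point): top centre of the steel square drive, 28 mm above the collar: 16 x 16 mm, the last 5 mm tapered to 10 x 10 mm. Its turn about z is NOT measured (the axes given are the gearbox's): its flats stand 0.3 rad or more off them, on a stiff spindle (0.4 N m). The hole fits within 0.13 rad. Misaligned, the rim stops 21 to 25 mm above the collar; aligned, it drops to about 15 mm, onto two spring balls
- lantern: tin lantern, 110 mm across, 225 mm tall; bystander; origin under its centre
- cork_float: cork and red fishing float, 66 mm across, 106 mm tall, on its flat foot; bystander; origin under its centre
- iron_weight_a: cast iron weight, 56 mm across, 66 mm tall; bystander; origin under its centre
- iron_weight_b: cast iron weight, 68 mm across, 66 mm tall; bystander; origin under its centre
- whetstone: grey whetstone 150 x 50 x 25 mm, long along its x; bystander; origin under its centre
- spanner: steel spanner lying flat, about 200 mm long along its x; bystander; origin under its middle
- steel_socket: dark steel round socket, 34 mm across, 50 mm tall, standing; bystander, not the one to use; origin under its centre
Mind the look-alikes: they are no part of the job. Of the things shaped like the socket, the brass one is meant.

How it is judged:
By the outcome, as a careful person would: the job done as asked, in the order asked, and still so for the second after the job is handed in, with the robot touching nothing.
It also fails if it takes over 58 s, if anything falls off the work surface, if the arm or the gripper's body presses on something with over 40 N, if the wrist force passes 120 N, or if a joint passes its speed limit or range.

## Working session

There is one attempt and no reset: what is moved stays moved. The work goes in short steps, Python scripts to look and compute and a tool call to move; the robot and the scene stay as the last step left them, time stands still between calls to the robot, and variables do not carry over. Pictures are saved under pics/ and viewed, at most 10 in all, crops included, and the job is handed in when it is done.

Besides the shell and the picture viewer there is one more tool, called as a command line: name --argument value ..., lists and objects as JSON in quotes. carry_out: Moves the arm, as the interface text tells. Its arguments: {"type":"object","properties":{"moves":{"type":"array","items":{"type":"number","minimum":-1,"maximum":1}}},"required":["moves"]}

```bash
ls; mkdir -p pics; python3 - <<'E'
from bench import *
import cv2,numpy as np,pickle
o=get_obs();print(o['time'],o['eef_pos'],np.round(o['tcp_rot'],3).tolist(),o['grip_width'])
for n in ("scene","top"):
    c=camera(n);pickle.dump(c,open(n+'.pkl','wb'))
    cv2.imwrite(f'pics/{n}1.png',c['img'][:,:,::-1]);print(n,c['fx'],c['cx'],c['cy'],np.round(c['R'],3).tolist(),c['t'])
E
```

```text
pics
0.0 [0.21031878 0.614219   0.187064  ] [[-0.946, 0.324, -0.001], [0.324, 0.946, -0.002], [0.0, -0.002, -1.0]] 0.09162316730078736
scene 396.03378540676283 311.87007550927507 203.15452337025312 [[0.758, 0.653, 0.008], [0.365, -0.414, -0.834], [-0.541, 0.635, -0.552]] [-0.46027373 -0.14818992  1.41580035]
top 395.04832288654234 314.2017815950078 195.95266360860032 [[0.011, -1.0, -0.003], [-0.996, -0.011, -0.091], [0.09, 0.004, -0.996]] [-0.02158404  0.60482218  1.36018122]
```

View pics/scene1.png

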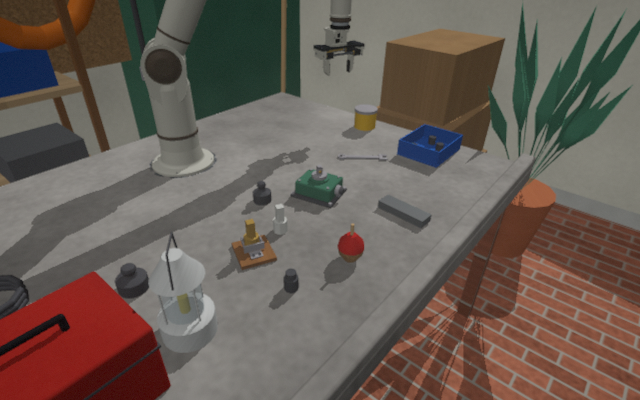

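View pics/top1.png

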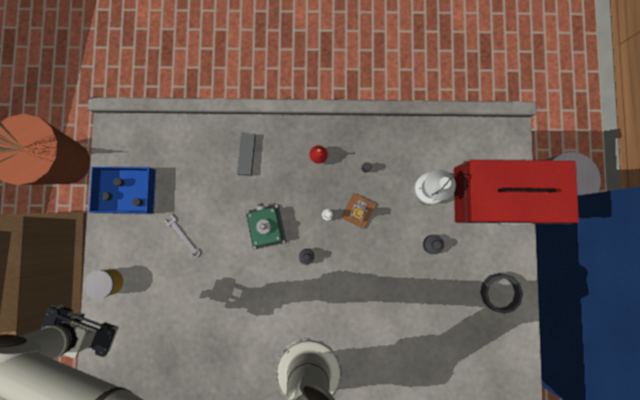

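The scene view shows these candidates: brass socket in the wooden clip (scene 251,233; top 360,211), a white look-alike standing free (280,220; top 328,214), and the dark steel socket (291,281; top 367,167). The brass one in the clip is the one meant. The gearbox is at scene 319,185, top 265,227.

```bash
cat > h.py <<'E'
import numpy as np,cv2,pickle
def cloud(c,o=None):
    z=c['range_z'].astype(float);v,u=np.mgrid[:400,:640]
    P=np.stack([(u-c['cx'])/c['fx']*z,(v-c['cy'])/c['fy']*z,z],-1)
    if 'R' in c: W=(P-c['t'])@np.asarray(c['R'])
    else:
        T=c['T_tool_cam'];W=(P@T[:3,:3].T+T[:3,3])@np.asarray(o['tcp_rot']).T+o['eef_pos']
    W[z==0]=np.nan
    return W
def show(c,u0,v0,u1,v1,f,k): cv2.imwrite(f,cv2.resize(c['img'][v0:v1,u0:u1,::-1],None,fx=k,fy=k,interpolation=cv2.INTER_CUBIC))
E
python3 - <<'E'
from h import *
C={n:pickle.load(open(n+'.pkl','rb')) for n in('scene','top')}
np.set_printoptions(precision=4,suppress=True)
for n,c in C.items():
    W=cloud(c);hsv=cv2.cvtColor(c['img'],cv2.COLOR_RGB2HSV)
    roi=dict(scene={'brass':(235,210,275,260),'gear':(290,160,350,205),'white':(270,200,292,238)},top={'brass':(338,190,382,232),'gear':(240,200,292,252),'white':(320,206,338,224)})[n]
    for k,(a,b,d,e) in roi.items():
        w=W[b:e,a:d].reshape(-1,3);h=hsv[b:e,a:d].reshape(-1,3)
        print(n,k,'zmax',np.nanpercentile(w[:,2],[50,90,97,100]))
        for lo,hi in {'brass':[(.085,.1),(.042,.056),(.01,.014)],'gear':[(.09,.105),(.066,.074),(.046,.056)],'white':[(.07,.1)]}[k]:
            m=(w[:,2]>lo)&(w[:,2]<hi)
            if m.any(): print('  ',lo,hi,m.sum(),w[m].mean(0),w[m].min(0)[:2],w[m].max(0)[:2])
        if k=='gear':
            g=(h[:,0]>60)&(h[:,0]<95)&(h[:,1]>90)&(w[:,2]>.045)&(w[:,2]<.058)
            p=w[g][:,:2].astype(np.float32);r=cv2.minAreaRect(p*1000);print('   rect',r)
c=C['scene'];a=cv2.resize(c['img'][195:275,220:310],None,fx=5,fy=5,interpolation=2)
c=C['top'];b=cv2.resize(c['img'][185:235,310:390],None,fx=5,fy=5,interpolation=2)
b=cv2.copyMakeBorder(b,0,a.shape[0]-b.shape[0],0,0,0)
cv2.imwrite('pics/crop1.png',np.hstack([a,b])[:,:800,::-1])
E
```

```text
scene brass zmax [0.0099 0.0479 0.0852 0.094 ]
   0.085 0.1 61 [ 0.5515 -0.1689  0.0907] [ 0.5387 -0.1794] [ 0.5615 -0.157 ]
   0.042 0.056 104 [ 0.5544 -0.172   0.0482] [ 0.5273 -0.186 ] [ 0.5696 -0.1493]
   0.01 0.014 387 [ 0.566  -0.1713  0.012 ] [ 0.5013 -0.2193] [ 0.6201 -0.0737]
scene gear zmax [0.0071 0.0538 0.0705 0.0997]
   0.09 0.105 24 [0.4997 0.1539 0.0953] [0.4884 0.1459] [0.5078 0.1629]
   0.066 0.074 90 [0.503  0.1523 0.0699] [0.4752 0.1302] [0.5231 0.1826]
   0.046 0.056 491 [0.5101 0.1455 0.0516] [0.4322 0.0956] [0.5684 0.2177]
   rect ((502.154296875, 154.48446655273438), (114.76510620117188, 94.8847427368164), 13.543210983276367)
scene white zmax [0.0014 0.0612 0.0794 0.0826]
   0.07 0.1 58 [ 0.5453 -0.0619  0.0777] [ 0.5298 -0.0717] [ 0.5549 -0.0486]
top brass zmax [0.0033 0.0174 0.0508 0.0983]
   0.085 0.1 39 [ 0.548  -0.168   0.0927] [ 0.5369 -0.179 ] [ 0.5604 -0.1557]
   0.042 0.056 49 [ 0.5473 -0.1635  0.0489] [ 0.5319 -0.1838] [ 0.5669 -0.1491]
   0.01 0.014 266 [ 0.5605 -0.1756  0.0121] [ 0.4983 -0.234 ] [ 0.6186 -0.1175]
top gear zmax [0.0062 0.0565 0.071  0.1029]
   0.09 0.105 21 [0.4985 0.1552 0.0969] [0.4903 0.1464] [0.5068 0.1642]
   0.066 0.074 108 [0.4984 0.1549 0.0705] [0.477  0.1328] [0.5209 0.1777]
   0.046 0.056 697 [0.4985 0.1557 0.0519] [0.4325 0.0967] [0.57   0.2154]
   rect ((497.21221923828125, 155.3082733154297), (116.88021087646484, 98.85777282714844), 13.102866172790527)
top white zmax [0.0024 0.0773 0.0826 0.0865]
   0.07 0.1 34 [ 0.5426 -0.0603  0.0815] [ 0.5329 -0.0723] [ 0.5531 -0.0488]
```

View pics/crop1.png

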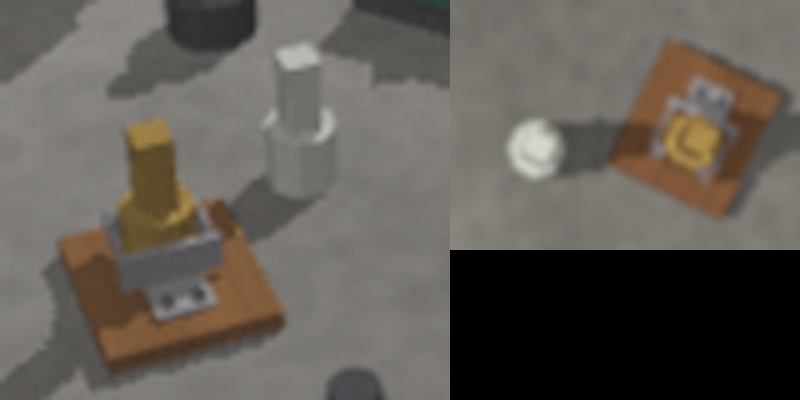

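The crop confirms the brass socket in the clip, with its back plate's foot towards +x and the shank rising clear. The white look-alike stands 107 mm away. I'll move above the socket, high up.

carry_out --moves '[-0.164, -0.11, -0.04, 0, 0, 0, 0.6, -0.164, -0.11, -0.04, 0, 0, 0, 0.6, -0.164, -0.11, -0.04, 0, 0, 0, 0.6, -0.164, -0.11, -0.04, 0, 0, 0, 0.6, -0.164, -0.11, -0.04, 0, 0, 0, 0.6, -0.164, -0.11, -0.04, 0, 0, 0, 0.6, -0.164, -0.11, -0.04, 0, 0, 0, 0.6, -0.164, -0.11, -0.04, 0, 0, 0, 0.6]'

```text
time: 1.1
eef_pos: [0.4501, 0.299, 0.2682]
tcp_rot: [[-0.946, 0.324, -0.0], [0.324, 0.946, -0.0], [0.0, -0.0, -1.0]]
force: [1.1, 0.3, -0.4]
grip_width: 0.0552
grip_force: 0.0
```

carry_out --moves '[-0.115, -0.205, 0.02, 0, 0, 0, 0.6, -0.115, -0.205, 0.02, 0, 0, 0, 0.6, -0.115, -0.205, 0.02, 0, 0, 0, 0.6, -0.115, -0.205, 0.02, 0, 0, 0, 0.6, -0.115, -0.205, 0.02, 0, 0, 0, 0.6, -0.115, -0.205, 0.02, 0, 0, 0, 0.6, -0.115, -0.205, 0.02, 0, 0, 0, 0.6, -0.115, -0.205, 0.02, 0, 0, 0, 0.6]'

```text
time: 2.1
eef_pos: [0.5343, -0.1634, 0.2277]
tcp_rot: [[-0.946, 0.324, -0.0], [0.324, 0.946, 0.0], [0.0, 0.0, -1.0]]
force: [1.5, 0.7, 0.0]
grip_width: 0.0553
grip_force: 0.0
```

```bash
cat > wrist.py <<'E'
import sys;from bench import *;from h import *
n=sys.argv[1];o=get_obs();c=camera('wrist');pickle.dump((c,{k:np.array(o[k]) for k in o}),open(n+'.pkl','wb'))
cv2.imwrite(f'pics/{n}.png',c['img'][:,:,::-1])
np.set_printoptions(precision=4,suppress=True)
print(o['time'],o['eef_pos'],o['joints'],o['tcp_rot'],c['T_tool_cam'],c['fx'],o['force'],o['grip_width'])
E
python3 wrist.py w1
```

```text
2.1 [ 0.5343 -0.1634  0.2277] [ 0.2177  0.2678  0.0375  1.752  -0.0112  1.1223  1.5001] [[-0.9462  0.3236 -0.0002]
 [ 0.3236  0.9462  0.0002]
 [ 0.0003  0.0001 -1.    ]] [[-0.0005 -0.9636 -0.2674  0.073 ]
 [ 1.     -0.0006  0.0001 -0.0003]
 [-0.0003 -0.2674  0.9636 -0.1959]
 [ 0.      0.      0.      1.    ]] 290.5940343885627 [1.5324 0.6889 0.0427] 0.05527825898136247
```

View pics/w1.png

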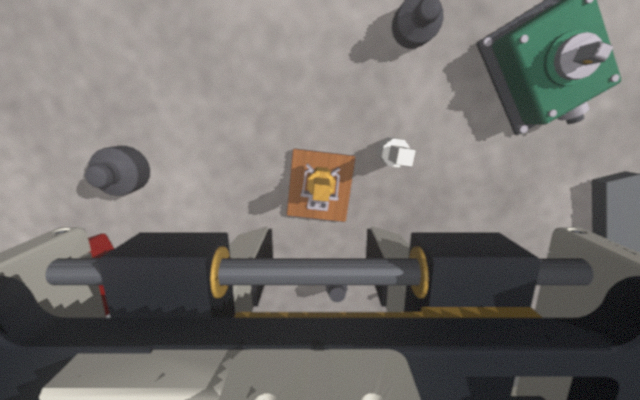

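Wrist view: the brass shank in the clip is at (320,185), the white look-alike at (398,153), and the gearbox at (570,60) with its tilted square drive at about (597,50).

```bash
python3 - <<'E'
from h import *
np.set_printoptions(precision=4,suppress=True)
c,o=pickle.load(open('w1.pkl','rb'));W=cloud(c,o)
hsv=cv2.cvtColor(c['img'],cv2.COLOR_RGB2HSV)
near=np.hypot(W[...,0]-.549,W[...,1]+.168)<.03
top=near&(W[...,2]>.084)
print('top',top.sum(),W[top].mean(0))
r=cv2.minAreaRect((W[top][:,:2]*1000).astype(np.float32));print(r)
b=(np.hypot(W[...,0]-.549,W[...,1]+.168)<.1)&(W[...,2]>.009)&(W[...,2]<.016)
print('batten',cv2.minAreaRect((W[b][:,:2]*1000).astype(np.float32)))
# brass body top points
m=near&(hsv[...,1]>130)&(hsv[...,0]<30)
for lo,hi in((.04,.054),(.054,.08),(.084,.1)):
    k=m&(W[...,2]>lo)&(W[...,2]<hi);print(lo,k.sum(),W[k].mean(0) if k.any() else '')
s=near&~m&(W[...,2]>.02);print('plate z',np.nanpercentile(W[s][:,2],[50,90,98]))
a=cv2.resize(c['img'][140:230,275:365],(540,540),interpolation=2)
d=cv2.resize(c['img'][0:140,470:640],(255*2,210*2),interpolation=2) 
cv2.imwrite('pics/w1a.png',cv2.resize(np.hstack([a,cv2.copyMakeBorder(d,0,120,0,0,0)]),None,fx=.75,fy=.75)[:,:,::-1])
g=(np.hypot(W[...,0]-.499,W[...,1]-.155)<.03)&(W[...,2]>.0925)
print('drive',g.sum(),W[g].mean(0),cv2.minAreaRect((W[g][:,:2]*1000).astype(np.float32)))
q=(np.hypot(W[...,0]-.499,W[...,1]-.155)<.04)&(abs(W[...,2]-.07)<.003)
print('collar',q.sum(),W[q].mean(0),cv2.minEnclosingCircle((W[q][:,:2]*1000).astype(np.float32)))
E
```

```text
top 477 [ 0.5453 -0.1613  0.1746]
((546.458984375, -166.99383544921875), (58.595420837402344, 21.253284454345703), 69.93220520019531)
batten ((557.6641235351562, -147.04913330078125), (131.19638061523438, 119.9019775390625), 64.66585540771484)
0.04 294 [ 0.5413 -0.1633  0.0471]
0.054 68 [ 0.5389 -0.161   0.0673]
0.084 270 [ 0.5459 -0.1647  0.091 ]
plate z [0.0363 0.311  0.3123]
drive 266 [0.4975 0.1564 0.0957] ((497.46051025390625, 157.91168212890625), (16.657320022583008, 16.208436965942383), 56.063507080078125)
collar 1095 [0.4967 0.1533 0.0693] ((497.5942687988281, 158.26170349121094), 24.48423194885254)
```

View pics/w1a.png

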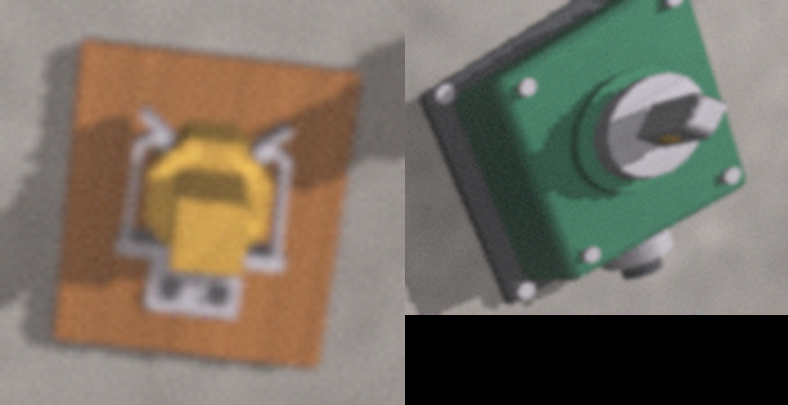

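carry_out --moves '[-0.013, 0.002, 0.088, 0, 0, 0.28, 0.55, -0.013, 0.002, 0.088, 0, 0, 0.28, 0.55, -0.013, 0.002, 0.088, 0, 0, 0.28, 0.55, -0.013, 0.002, 0.088, 0, 0, 0.28, 0.55]'

```text
time: 2.65
eef_pos: [0.5469, -0.1642, 0.139]
tcp_rot: [[-0.91, 0.415, -0.001], [0.415, 0.91, 0.0], [0.001, -0.0, -1.0]]
force: [0.2, 0.4, -0.4]
grip_width: 0.0506
grip_force: 0.0
```

```bash
python3 wrist.py w2; python3 - <<'E'
from h import *
np.set_printoptions(precision=4,suppress=True)
c,o=pickle.load(open('w2.pkl','rb'));W=cloud(c,o)
hsv=cv2.cvtColor(c['img'],cv2.COLOR_RGB2HSV)
m=(np.hypot(W[...,0]-.547,W[...,1]+.167)<.03)&(W[...,2]>.0885)&(W[...,2]<.0975)&(hsv[...,0]<35)&(hsv[...,1]>110)
m=cv2.morphologyEx(m.astype(np.uint8),cv2.MORPH_OPEN,np.ones((3,3)))>0
P=W[m];R=o['tcp_rot'];T=(P-o['eef_pos'])@R
print(m.sum(),'world',P.mean(0),'tool',T.mean(0));r=cv2.minAreaRect((T[:,:2]*1000).astype(np.float32));print('rect tool mm',r)
v,u=np.where(m);print(u.mean(),v.mean())
E
```

```text
2.65 [ 0.5469 -0.1642  0.139 ] [ 0.2058  0.3815  0.0486  1.8131 -0.0224  0.9485  1.4065] [[-0.9097  0.4153 -0.0009]
 [ 0.4153  0.9097  0.0003]
 [ 0.0009 -0.     -1.    ]] [[-0.0005 -0.9636 -0.2674  0.0729]
 [ 1.     -0.0006  0.0002 -0.0004]
 [-0.0004 -0.2674  0.9636 -0.1959]
 [ 0.      0.      0.      1.    ]] 290.5940343885627 [ 0.2192  0.4044 -0.4385] 0.050610331177452506
473 world [ 0.5464 -0.1648  0.0912] tool [ 0.0002 -0.0008  0.0478]
rect tool mm ((-0.297637939453125, -0.4209718704223633), (19.02833366394043, 19.3617000579834), 0.4933527112007141)
318.5475687103594 203.30232558139534
```

View pics/w2.png

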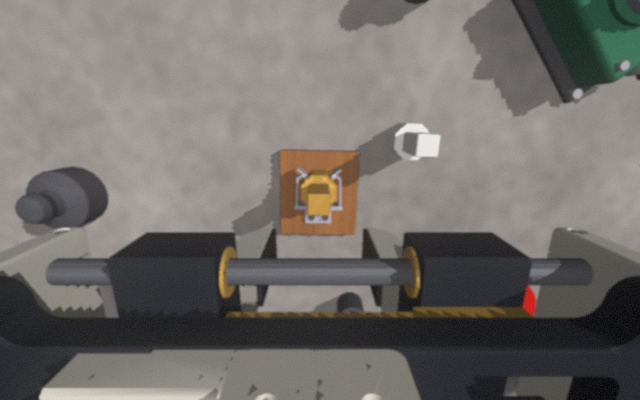

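The wrist view shows the shank top at (318,203), square to the tool and centred within 0.5 mm. I'll descend and grip.

carry_out --moves '[0, 0, 0.115, 0, 0, 0, 0.55, 0, 0, 0.115, 0, 0, 0, 0.55, 0, 0, 0.114, 0, 0, 0, 0.55, 0, 0, 0, 0, 0, 0, 0, 0, 0, 0, 0, 0, 0, 0, 0, 0, 0, 0, 0, 0, 0, 0, 0, 0, 0, 0, 0, 0]'

```text
time: 3.58
eef_pos: [0.5481, -0.1648, 0.0553]
tcp_rot: [[-0.91, 0.415, 0.002], [0.415, 0.91, -0.0], [-0.002, 0.0, -1.0]]
force: [-0.3, 0.1, -0.6]
grip_width: 0.0152
grip_force: 0.0
```

```bash
python3 wrist.py w3; python3 - <<'E'
from bench import *;from h import *
c=camera('scene');pickle.dump(c,open('s3.pkl','wb'))
w=cv2.imread('pics/w3.png')[150:320,200:440]
a=cv2.resize(c['img'][190:275,215:300,::-1],(420,420),interpolation=2)
w=cv2.resize(w,(360,255),interpolation=2)
cv2.imwrite('pics/c3.png',np.hstack([a,cv2.copyMakeBorder(w,0,165,0,0,0)]));o=get_obs();print(o['grip_width'],o['grip_force'],o['time'])
E
```

```text
3.575 [ 0.5481 -0.1648  0.0553] [ 0.2112  0.4934  0.043   1.8684 -0.029   0.7784  1.4131] [[-0.91    0.4146  0.0019]
 [ 0.4146  0.91   -0.0004]
 [-0.0019  0.0004 -1.    ]] [[-0.0005 -0.9636 -0.2674  0.0729]
 [ 1.     -0.0006  0.0002 -0.0004]
 [-0.0004 -0.2674  0.9636 -0.1959]
 [ 0.      0.      0.      1.    ]] 290.5940343885627 [-0.276   0.1117 -0.637 ] 0.015227617163257079
0.007133323076313674 0.0 3.675
```

View pics/c3.png

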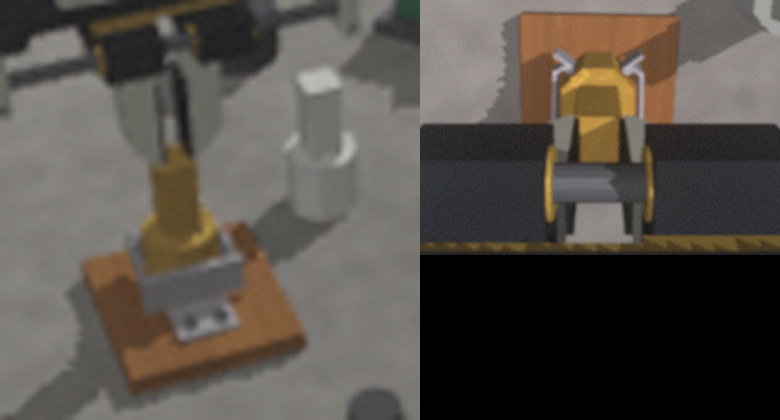

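```bash
python3 - <<'E'
from h import *
np.set_printoptions(precision=4,suppress=True)
c=pickle.load(open('s3.pkl','rb'));W=cloud(c);w,o=pickle.load(open('w3.pkl','rb'));V=cloud(w,o)
def px(X): p=np.array(c['R'])@X+c['t'];return c['fx']*p[0]/p[2]+c['cx'],c['fy']*p[1]/p[2]+c['cy']
print('tcp px',px(o['eef_pos']),'crop',(np.array(px(o['eef_pos']))-[215,190])*420/85)
for n,(x,y) in dict(fl=(145,140),fr=(200,140),fl2=(150,155),shank=(175,190),stop=(178,153),plate=(190,265)).items():
    u,v=int(215+x/4.94),int(190+y/4.94);print(n,W[v-1:v+2,u-1:u+2].reshape(-1,3)[4],c['img'][v,u])
for n,(x,y) in dict(fl=(565,135),fr=(635,140),shank=(600,140),body=(600,100),sh2=(600,155)).items():
    u,v=int(200+(x-420)/1.5),int(150+y/1.5);print('w',n,V[v,u],w['img'][v,u])
E
```

```text
tcp px (np.float64(250.67896175593825), np.float64(233.00908801783783)) crop [176.296  212.5155]
fl [ 0.5504 -0.1822  0.1116] [103 101  95]
fr [ 0.5604 -0.157   0.1028] [103 102  96]
fl2 [ 0.5517 -0.1812  0.1029] [104 103  97]
shank [ 0.5564 -0.172   0.0791] [92 74 45]
stop [ 0.5477 -0.1596  0.0922] [94 76 43]
plate [ 0.5645 -0.1737  0.0377] [95 82 65]
w fl [ 0.5315 -0.1706  0.1142] [128 127 117]
w fr [ 0.5416 -0.1492  0.1172] [126 120 111]
w shank [ 0.5478 -0.1645  0.091 ] [131 101  50]
w body [ 0.5389 -0.1603  0.0701] [116  91  43]
w sh2 [ 0.5534 -0.167   0.0918] [128  98  51]
```

The picture shows the fingers shut above the shank: their tips are near z 0.10, though the TCP reads 0.055. So the true tips don't match the reported TCP, and I'll measure that offset before going on.

```bash
python3 - <<'E'
from h import *
np.set_printoptions(precision=4,suppress=True)
# start pose, scene camera: points near TCP horizontally
c=pickle.load(open('scene.pkl','rb'));W=cloud(c)
e=np.array([.2103,.6142,.1871]);R0=np.array([[-.946,.324,0],[.324,.946,0],[0,0,-1]])
def rep(W,e,R,n,rad=.075,lo=-.2,hi=.04):
    T=(W-e)@R; m=(abs(T[...,0])<.03)&(abs(T[...,1])<rad)&(T[...,2]>lo)&(T[...,2]<hi)
    t=T[m];print(n,m.sum(),'tool z pct',np.percentile(t[:,2],[90,97,99,100]))
    b=t[t[:,2]>np.percentile(t[:,2],90)];print('  lowest pts mean',b.mean(0),'min',b.min(0),'max',b.max(0))
rep(W,e,R0,'scene start')
s=pickle.load(open('s3.pkl','rb'));w,o=pickle.load(open('w3.pkl','rb'))
S=cloud(s);R=o['tcp_rot'];e3=o['eef_pos']
for n,c,Q in(('scene3',s,S),('wrist3',w,cloud(w,o))):
    h=cv2.cvtColor(c['img'],cv2.COLOR_RGB2HSV);Q=Q.copy();Q[h[...,1]>60]=np.nan
    T=(Q-e3)@R;m=(abs(T[...,0])<.02)&(abs(T[...,1])<.045)&(T[...,2]>-.12)&(T[...,2]<.0)
    t=T[m];
    for a in np.arange(-.12,0,.01):
        k=(t[:,2]>=a)&(t[:,2]<a+.01)
        if k.any():print(n,round(a,3),k.sum(),t[k].min(0)[:2],t[k].max(0)[:2])
for f in('w1','w2'):
    w,o=pickle.load(open(f+'.pkl','rb'));Q=cloud(w,o);T=(Q-o['eef_pos'])@o['tcp_rot']
    m=(abs(T[...,0])<.02)&(abs(T[...,1])<.05)&(T[...,2]>-.12)&(T[...,2]<.03)
    t=T[m];print(f,np.percentile(t[:,2],[50,90,99,100]),t[t[:,2]>-.06].shape)
E
```

```text
scene start 746 tool z pct [-0.0661 -0.0502 -0.043  -0.0383]
  lowest pts mean [-0.0056  0.0011 -0.0542] min [-0.0179 -0.0691 -0.0661] max [ 0.0109  0.0613 -0.0383]
scene3 -0.12 13 [-0.0149 -0.0367] [0.007  0.0072]
scene3 -0.11 12 [-0.0141 -0.0368] [0.0178 0.0094]
scene3 -0.1 14 [-0.0132 -0.0242] [0.0121 0.0193]
scene3 -0.09 68 [-0.0137 -0.0255] [0.0071 0.0225]
scene3 -0.08 68 [-0.0143 -0.0252] [0.0093 0.0214]
scene3 -0.07 54 [-0.0134 -0.0251] [0.0074 0.0211]
scene3 -0.06 61 [-0.0136 -0.0235] [0.0081 0.0199]
scene3 -0.05 29 [-0.0127 -0.0161] [0.0092 0.0168]
scene3 -0.04 2 [-0.0029 -0.0122] [ 0.0014 -0.0115]
scene3 -0.03 2 [ 0.0015 -0.0118] [ 0.0024 -0.0117]
scene3 -0.02 3 [ 0.0058 -0.0118] [ 0.0075 -0.011 ]
wrist3 -0.12 72 [ 0.0105 -0.0103] [0.0195 0.0097]
wrist3 -0.11 135 [ 0.0029 -0.0103] [0.0145 0.0098]
wrist3 -0.1 128 [-0.006  -0.0102] [0.0123 0.0097]
wrist3 -0.09 313 [-0.0092 -0.0102] [0.0054 0.0098]
wrist3 -0.08 169 [-0.0086 -0.0131] [0.013  0.0128]
wrist3 -0.07 235 [ 0.0067 -0.015 ] [0.0128 0.0148]
wrist3 -0.06 215 [ 0.0022 -0.0161] [0.0129 0.0156]
wrist3 -0.05 188 [ 0.0102 -0.0186] [0.0127 0.0174]
wrist3 -0.04 2 [ 0.0116 -0.0142] [0.012  0.0105]
w1 [-0.0747 -0.0486 -0.0392 -0.0371] (1133, 3)
w2 [-0.0736 -0.0483 -0.0393 -0.0369] (1109, 3)
```

The tips sit consistently 39 mm behind the reported TCP, at the start pose and in both cameras. I'll allow for it, which puts the reported TCP at z ≈ 0.014 for the grip. First I lift a little and open.

carry_out --moves '[0, 0, -0.05, 0, 0, 0, 0.5, 0, 0, 0, 0, 0, 0, 0.5, 0, 0, 0, 0, 0, 0, 0.5, 0, 0, 0, 0, 0, 0, 0.5, 0, 0, 0.07, 0, 0, 0, 0.5, 0, 0, 0.07, 0, 0, 0, 0.5, 0, 0, 0.07, 0, 0, 0, 0.5, 0, 0, 0, 0, 0, 0, 0.5]'

```text
time: 4.68
eef_pos: [0.5451, -0.164, 0.0116]
tcp_rot: [[-0.91, 0.415, -0.005], [0.415, 0.91, 0.001], [0.005, -0.001, -1.0]]
force: [-0.6, 0.3, 0.5]
grip_width: 0.0458
grip_force: 0.0
```

carry_out --moves '[0, 0, 0, 0, 0, 0, 0, 0, 0, 0, 0, 0, 0, 0, 0, 0, 0, 0, 0, 0, 0, 0, 0, 0, 0, 0, 0, 0, 0, 0, 0, 0, 0, 0, 0]'

```text
time: 5.3
eef_pos: [0.5478, -0.1649, 0.0147]
tcp_rot: [[-0.91, 0.415, 0.001], [0.415, 0.91, -0.0], [-0.001, 0.0, -1.0]]
force: [-0.2, -0.5, 3.7]
grip_width: 0.0195
grip_force: 30.0
```

carry_out --moves '[0, 0, -0.03, 0, 0, 0, 0, 0, 0, -0.05, 0, 0, 0, 0, 0, 0, -0.05, 0, 0, 0, 0, 0, 0, -0.05, 0, 0, 0, 0, 0, 0, -0.1, 0, 0, 0, 0, 0, 0, -0.1, 0, 0, 0, 0, 0, 0, -0.1, 0, 0, 0, 0, 0, 0, -0.1, 0, 0, 0, 0]'

```text
time: 6.3
eef_pos: [0.5462, -0.164, 0.1603]
tcp_rot: [[-0.91, 0.414, -0.001], [0.414, 0.91, 0.001], [0.002, -0.0, -1.0]]
force: [0.7, 0.9, -4.0]
grip_width: 0.0198
grip_force: 30.0
```

```bash
python3 - <<'E'
from h import *
np.set_printoptions(precision=4,suppress=True)
# drive flats: gearbox drive top & sides from wrist w1 cloud, and gearbox yaw
c,o=pickle.load(open('w1.pkl','rb'));W=cloud(c,o)
d=np.hypot(W[...,0]-.498,W[...,1]-.157)
for lo,hi in((.096,.1),(.094,.1),(.075,.093)):
    m=(d<.02)&(W[...,2]>lo)&(W[...,2]<hi);P=W[m]
    print(lo,m.sum(),P.mean(0),cv2.minAreaRect((P[:,:2]*1000).astype(np.float32)))
# side-face directions: fit normals via local plane of side points
m=(d<.02)&(W[...,2]>.074)&(W[...,2]<.092)
Wx=cv2.GaussianBlur(np.nan_to_num(W).astype(np.float32),(3,3),0)
n=np.cross(np.roll(Wx,-1,1)-np.roll(Wx,1,1),np.roll(Wx,-1,0)-np.roll(Wx,1,0));n/=np.linalg.norm(n,axis=-1,keepdims=True)+1e-12
k=m&(abs(n[...,2])<.4);a=np.degrees(np.arctan2(n[k][:,1],n[k][:,0]));print(np.round(np.sort(a%90)))
E
```

```text
0.096 134 [0.4975 0.1581 0.0972] ((497.8344421386719, 157.9835205078125), (13.73073959350586, 12.196078300476074), 57.61133575439453)
0.094 203 [0.4976 0.1572 0.0965] ((497.38153076171875, 157.76547241210938), (14.655644416809082, 13.705552101135254), 53.692806243896484)
0.075 343 [0.4969 0.1531 0.085 ] ((498.24591064453125, 157.7798614501953), (17.804100036621094, 18.62745475769043), 55.11032485961914)
[ 0.  2.  2.  3.  5.  5.  6.  9. 11. 11. 12. 12. 13. 13. 13. 14. 14. 14.
 14. 15. 15. 18. 19. 19. 19. 20. 22. 22. 23. 24. 25. 27. 27. 30. 32. 32.
 33. 33. 34. 35. 36. 36. 36. 37. 38. 38. 39. 39. 39. 39. 40. 40. 40. 40.
 40. 40. 41. 41. 41. 41. 41. 42. 42. 42. 42. 42. 42. 42. 42. 42. 43. 43.
 43. 43. 43. 44. 44. 44. 44. 44. 44. 44. 44. 44. 44. 45. 45. 45. 46. 46.
 46. 46. 46. 46. 46. 47. 47. 47. 47. 47. 48. 48. 48. 48. 48. 48. 48. 48.
 48. 49. 49. 49. 49. 49. 49. 50. 50. 50. 50. 50. 50. 50. 50. 50. 50. 50.
 51. 51. 51. 51. 51. 51. 51. 51. 51. 51. 51. 52. 52. 52. 52. 52. 52. 52.
 52. 52. 52. 53. 53. 53. 53. 53. 53. 53. 53. 53. 53. 54. 54. 54. 54. 54.
 54. 54. 55. 55. 55. 55. 55. 55. 55. 55. 55. 56. 56. 56. 56. 56. 56. 56.
 56. 56. 56. 56. 56. 56. 56. 57. 57. 57. 57. 57. 57. 57. 57. 57. 57. 58.
 58. 58. 58. 58. 58. 58. 58. 59. 59. 60. 60. 60. 60. 60. 60. 60. 61. 61.
 61. 61. 61. 61. 61. 61. 62. 62. 62. 62. 62. 62. 62. 62. 62. 62. 62. 62.
 63. 63. 63. 63. 64. 64. 64. 64. 64. 64. 65. 65. 65. 65. 66. 66. 66. 66.
 66. 66. 67. 67. 67. 67. 67. 68. 68. 68. 68. 68. 68. 69. 69. 69. 69. 71.
 71. 71. 72. 72. 73. 73. 73. 74. 74. 74. 74. 74. 75. 75. 77. 77. 77. 78.
 80. 84. 84. 84. 85. 86. 87. 87. 88. 89. 89. 90.]
```

Gripped and clear of the clip. The drive's flats stand at about 55° (mod 90) and the socket's at 65.5°. I'll carry it to just short of the gearbox and look.

carry_out --moves '[0.06, 0.14, 0, 0, 0, 0, 0, 0.08, 0.18, 0, 0, 0, 0, 0, 0.08, 0.2, 0, 0, 0, 0, 0, 0.08, 0.2, 0, 0, 0, 0, 0, 0.08, 0.18, 0, 0, 0, 0, 0, 0.06, 0.14, 0, 0, 0, 0, 0, 0.026, 0.052, 0, 0, 0, 0, 0, 0, 0, 0, 0, 0, 0, 0]'

```text
time: 7.3
eef_pos: [0.5537, 0.1326, 0.1592]
tcp_rot: [[-0.911, 0.413, -0.001], [0.413, 0.911, -0.0], [0.001, -0.001, -1.0]]
force: [-0.5, -0.9, -3.6]
grip_width: 0.0197
grip_force: 30.0
```

```bash
python3 wrist.py w4; python3 - <<'E'
from h import *
np.set_printoptions(precision=4,suppress=True)
c,o=pickle.load(open('w4.pkl','rb'));W=cloud(c,o);R=o['tcp_rot'];T=(W-o['eef_pos'])@R
d=np.hypot(W[...,0]-.498,W[...,1]-.157)
for lo,hi in((.096,.1),(.094,.1),(.075,.093),(.066,.074)):
    m=(d<(.02 if lo>.07 else .04))&(W[...,2]>lo)&(W[...,2]<hi);P=W[m]
    if m.sum()>5:print(lo,m.sum(),P.mean(0),cv2.minAreaRect((P[:,:2]*1000).astype(np.float32)),cv2.minEnclosingCircle((P[:,:2]*1000).astype(np.float32)))
h=cv2.cvtColor(c['img'],cv2.COLOR_RGB2HSV)
m=(h[...,0]<35)&(h[...,1]>100)&(abs(T[...,0])<.04)&(abs(T[...,1])<.03)&(T[...,2]>-.1)&(T[...,2]<.02)
for a in np.arange(-.1,.02,.01):
    k=m&(T[...,2]>=a)&(T[...,2]<a+.01)
    if k.any():print(round(a,2),k.sum(),T[k].min(0),T[k].max(0))
E
```

```text
7.3 [0.5537 0.1326 0.1592] [-0.2219  0.3573 -0.075   1.7957  0.0314  0.9906  0.8357] [[-0.9108  0.4129 -0.0008]
 [ 0.4129  0.9108 -0.0003]
 [ 0.0006 -0.0006 -1.    ]] [[-0.0005 -0.9636 -0.2674  0.0729]
 [ 1.     -0.0006  0.0002 -0.0004]
 [-0.0004 -0.2674  0.9636 -0.1959]
 [ 0.      0.      0.      1.    ]] 290.5940343885627 [-0.5419 -0.8728 -3.5715] 0.019681842108791637
0.096 180 [0.4975 0.1587 0.0972] ((497.4280700683594, 158.6910858154297), (12.146367073059082, 11.615471839904785), 57.844417572021484) ((497.70892333984375, 158.47247314453125), 7.662659645080566)
0.094 248 [0.4974 0.1589 0.0966] ((497.6604309082031, 159.08038330078125), (14.503619194030762, 14.546558380126953), 54.40733337402344) ((498.0523681640625, 158.91036987304688), 9.914384841918945)
0.075 74 [0.4952 0.1599 0.0878] ((497.3179931640625, 159.00656127929688), (15.920733451843262, 20.334951400756836), 54.85637664794922) ((496.9834289550781, 158.43328857421875), 10.6641206741333)
0.066 1581 [0.4969 0.1591 0.0692] ((497.1806335449219, 158.84609985351562), (46.305171966552734, 46.8163948059082), 65.68942260742188) ((497.401611328125, 158.91883850097656), 23.837188720703125)
-0.09 6 [-0.0024 -0.0102 -0.0841] [ 0.0014 -0.0101 -0.0832]
-0.08 685 [-0.0098 -0.0103 -0.0792] [ 0.0109  0.0096 -0.07  ]
-0.07 350 [ 0.0087 -0.0105 -0.07  ] [ 0.011   0.0097 -0.06  ]
-0.06 292 [ 0.0085 -0.0102 -0.06  ] [ 0.0107  0.0094 -0.0501]
-0.05 248 [ 0.0088 -0.0102 -0.05  ] [ 0.0109  0.0099 -0.0401]
-0.04 749 [ 0.0086 -0.0156 -0.0399] [ 0.0185  0.0159 -0.0301]
-0.03 246 [ 0.0083 -0.0174 -0.03  ] [ 0.0184  0.0168 -0.0201]
-0.02 213 [ 0.0083 -0.0172 -0.02  ] [ 0.0184  0.0168 -0.0101]
-0.01 175 [ 0.0085 -0.017  -0.01  ] [ 0.0186  0.0166 -0.0002]
-0.0 15 [ 0.0177 -0.0067  0.0005] [0.0182 0.0059 0.0023]
```

View pics/w4.png

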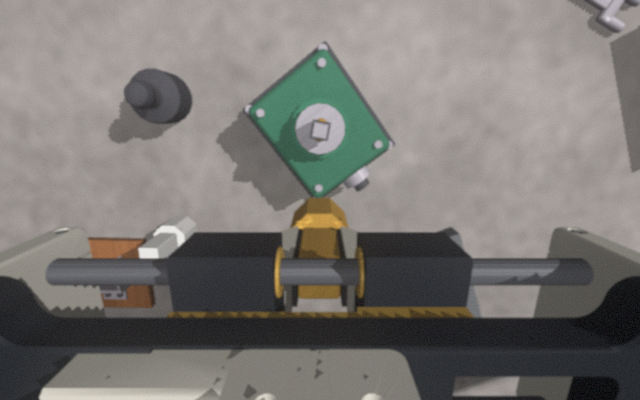

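The wrist view shows the drive top at (320,130) with its flats about 10° off the socket's, the held socket at (320,250), centred. The drive centre is (0.4975, 0.1588). I'll move over it and lower most of the way.

carry_out --moves '[0.082, 0.001, 0, 0, 0, 0, 0, 0.082, 0.001, 0, 0, 0, 0, 0, 0.082, 0.001, 0, 0, 0, 0, 0, 0, 0, 0.08, 0, 0, 0, 0, 0, 0, 0.08, 0, 0, 0, 0, 0, 0, 0.05, 0, 0, 0, 0, 0, 0, 0, 0, 0, 0, 0, 0, 0, 0, 0, 0, 0, 0]'

```text
time: 8.35
eef_pos: [0.4992, 0.1585, 0.1072]
tcp_rot: [[-0.91, 0.415, 0.001], [0.415, 0.91, 0.0], [-0.001, 0.001, -1.0]]
force: [0.7, 0.0, -2.3]
grip_width: 0.0199
grip_force: 30.0
```

carry_out --moves '[0.004, 0, 0.016, 0, 0, 0, 0, 0, 0, 0.012, 0, 0, 0, 0, 0, 0, 0.008, 0, 0, 0, 0, 0, 0, 0, 0, 0, 0, 0]'

```text
time: 8.85
eef_pos: [0.4977, 0.1587, 0.0974]
tcp_rot: [[-0.91, 0.415, -0.0], [0.415, 0.91, -0.0], [0.0, -0.0, -1.0]]
force: [0.2, 0.4, -3.0]
grip_width: 0.02
grip_force: 30.0
```

carry_out --moves '[0, 0, 0.008, 0, 0, 0, 0, 0, 0, 0, 0, 0, 0, 0]'

```text
time: 9.1
eef_pos: [0.4978, 0.1589, 0.0956]
tcp_rot: [[-0.91, 0.415, -0.0], [0.415, 0.91, 0.0], [0.0, 0.0, -1.0]]
force: [-0.2, -0.0, -2.1]
grip_width: 0.0201
grip_force: 30.0
```

carry_out --moves '[0, 0, 0.006, 0, 0, 0, 0, 0, 0, 0, 0, 0, 0, 0]'

```text
time: 9.35
eef_pos: [0.4976, 0.1589, 0.0939]
tcp_rot: [[-0.91, 0.415, -0.0], [0.415, 0.91, 0.0], [0.0, -0.0, -1.0]]
force: [-0.3, 0.9, -3.2]
grip_width: 0.0199
grip_force: 30.0
```

carry_out --moves '[0, 0, 0.005, 0, 0, 0, 0, 0, 0, 0, 0, 0, 0, 0]'

```text
time: 9.6
eef_pos: [0.4977, 0.1589, 0.0928]
tcp_rot: [[-0.91, 0.414, -0.0], [0.414, 0.91, 0.0], [0.0, 0.0, -1.0]]
force: [-0.7, 1.0, -2.3]
grip_width: 0.0199
grip_force: 30.0
```

carry_out --moves '[0, 0, 0.004, 0, 0, 0, 0, 0, 0, 0, 0, 0, 0, 0]'

```text
time: 9.85
eef_pos: [0.4977, 0.1589, 0.0919]
tcp_rot: [[-0.91, 0.415, -0.0], [0.415, 0.91, 0.0], [0.0, 0.0, -1.0]]
force: [-1.8, 0.8, -0.3]
grip_width: 0.0201
grip_force: 30.0
```

Contact is starting, with the rim about 20 to 21 mm above the collar. One more slight step, then I turn towards the drive's flats.

carry_out --moves '[0, 0, 0.003, 0, 0, 0, 0, 0, 0, 0, 0, 0, 0, 0]'

```text
time: 10.1
eef_pos: [0.4977, 0.1589, 0.0911]
tcp_rot: [[-0.91, 0.415, -0.0], [0.415, 0.91, 0.0], [0.0, 0.0, -1.0]]
force: [-2.9, 0.3, -0.2]
grip_width: 0.0196
grip_force: 30.0
```

carry_out --moves '[0, 0, 0, 0, 0, 0.4, 0, 0, 0, 0, 0, 0, 0.4, 0, 0, 0, 0, 0, 0, 0, 0]'

```text
time: 10.48
eef_pos: [0.4978, 0.1586, 0.0909]
tcp_rot: [[-0.879, 0.478, -0.0], [0.478, 0.879, -0.0], [-0.0, -0.0, -1.0]]
force: [-2.0, 0.5, -3.0]
grip_width: 0.0199
grip_force: 30.0
```

```bash
python3 -c "
from bench import *
o=get_obs();print(o['time'],o['eef_pos'],o['force'],o['ft_torque'],o['tcp_rot'][:2])"
```

```text
10.475 [0.49784834 0.15861199 0.09094885] [-1.9783028   0.48862727 -2.98178325] [0.1766099  0.31480692 0.01530444] [[-8.78533853e-01  4.77680084e-01 -7.83839379e-05]
 [ 4.77680088e-01  8.78533822e-01 -2.38722573e-04]]
```

carry_out --moves '[0.002, 0, 0, 0, 0, 0.5, 0, 0, 0, 0, 0, 0, 0.6, 0, 0, 0, 0.008, 0, 0, 0, 0, 0, 0, 0, 0, 0, 0, 0]'

```text
time: 10.98
eef_pos: [0.4974, 0.1587, 0.0889]
tcp_rot: [[-0.83, 0.558, -0.0], [0.558, 0.83, -0.0], [-0.0, -0.0, -1.0]]
force: [0.1, 0.2, -3.3]
grip_width: 0.0199
grip_force: 30.0
```

carry_out --moves '[0, 0, 0.008, 0, 0, 0, 0, 0, 0, 0, 0, 0, 0, 0]'

```text
time: 11.22
eef_pos: [0.4974, 0.159, 0.087]
tcp_rot: [[-0.829, 0.559, -0.0], [0.559, 0.829, 0.0], [0.0, -0.0, -1.0]]
force: [0.1, -0.0, -2.4]
grip_width: 0.0199
grip_force: 30.0
```

It has found the flats and is sinking freely. I'll continue in small steps onto the balls.

carry_out --moves '[0, 0, 0.008, 0, 0, 0, 0, 0, 0, 0, 0, 0, 0, 0]'

```text
time: 11.48
eef_pos: [0.4977, 0.1592, 0.0854]
tcp_rot: [[-0.829, 0.559, 0.0], [0.559, 0.829, 0.0], [-0.0, 0.0, -1.0]]
force: [-0.9, -0.3, 0.4]
grip_width: 0.0197
grip_force: 30.0
```

carry_out --moves '[0, 0, 0.006, 0, 0, 0, 0, 0, 0, 0, 0, 0, 0, 0]'

```text
time: 11.72
eef_pos: [0.4978, 0.1593, 0.0842]
tcp_rot: [[-0.829, 0.559, 0.001], [0.559, 0.829, 0.0], [-0.001, 0.001, -1.0]]
force: [-1.8, -0.6, 4.2]
grip_width: 0.0198
grip_force: 30.0
```

carry_out --moves '[0, 0, 0.006, 0, 0, 0, 0, 0, 0, 0, 0, 0, 0, 0]'

```text
time: 11.98
eef_pos: [0.4982, 0.1595, 0.0828]
tcp_rot: [[-0.829, 0.559, 0.002], [0.559, 0.829, 0.001], [-0.001, 0.001, -1.0]]
force: [-0.7, 1.4, 4.1]
grip_width: 0.0201
grip_force: 30.0
```

carry_out --moves '[0, 0, 0.006, 0, 0, 0, 0, 0, 0, 0, 0, 0, 0, 0]'

```text
time: 12.22
eef_pos: [0.4979, 0.1596, 0.0806]
tcp_rot: [[-0.829, 0.559, 0.001], [0.559, 0.829, 0.001], [-0.0, 0.001, -1.0]]
force: [1.6, 1.6, -1.1]
grip_width: 0.0201
grip_force: 30.0
```

carry_out --moves '[0, 0, 0.006, 0, 0, 0, 0, 0, 0, 0, 0, 0, 0, 0]'

```text
time: 12.48
eef_pos: [0.4975, 0.1592, 0.0788]
tcp_rot: [[-0.829, 0.559, 0.0], [0.559, 0.829, 0.0], [0.0, 0.0, -1.0]]
force: [1.8, 2.1, -1.8]
grip_width: 0.0196
grip_force: 30.0
```

carry_out --moves '[0, 0, 0.006, 0, 0, 0, 0, 0, 0, 0, 0, 0, 0, 0]'

```text
time: 12.72
eef_pos: [0.4967, 0.1585, 0.0767]
tcp_rot: [[-0.829, 0.559, -0.001], [0.559, 0.829, -0.001], [0.001, -0.001, -1.0]]
force: [1.9, 1.2, -8.5]
grip_width: 0.0201
grip_force: 30.0
```

The balls are now drawing the socket down (force −8.5 N). I'll continue to the collar.

carry_out --moves '[0, 0, 0.006, 0, 0, 0, 0, 0, 0, 0, 0, 0, 0, 0]'

```text
time: 12.98
eef_pos: [0.4968, 0.1585, 0.0753]
tcp_rot: [[-0.829, 0.559, -0.001], [0.559, 0.829, -0.001], [0.001, -0.001, -1.0]]
force: [3.1, 1.1, -9.5]
grip_width: 0.0201
grip_force: 30.0
```

carry_out --moves '[0, 0, 0.006, 0, 0, 0, 0, 0, 0, 0, 0, 0, 0, 0]'

```text
time: 13.22
eef_pos: [0.4969, 0.1586, 0.0743]
tcp_rot: [[-0.829, 0.559, -0.001], [0.559, 0.829, -0.001], [0.001, -0.001, -1.0]]
force: [0.8, -0.3, -6.1]
grip_width: 0.0196
grip_force: 30.0
```

carry_out --moves '[0, 0, 0.006, 0, 0, 0, 0, 0, 0, 0, 0, 0, 0, 0]'

```text
time: 13.48
eef_pos: [0.4973, 0.1591, 0.0732]
tcp_rot: [[-0.829, 0.559, -0.0], [0.559, 0.829, 0.0], [0.0, -0.0, -1.0]]
force: [-0.3, 0.2, -2.7]
grip_width: 0.0199
grip_force: 30.0
```

carry_out --moves '[0, 0, 0.006, 0, 0, 0, 0, 0, 0, 0, 0, 0, 0, 0]'

```text
time: 13.72
eef_pos: [0.4976, 0.1592, 0.072]
tcp_rot: [[-0.829, 0.559, 0.0], [0.559, 0.829, 0.0], [-0.0, 0.0, -1.0]]
force: [-0.7, 0.1, 1.3]
grip_width: 0.0201
grip_force: 30.0
```

carry_out --moves '[0, 0, 0.006, 0, 0, 0, 0, 0, 0, 0, 0, 0, 0, 0]'

```text
time: 13.98
eef_pos: [0.4976, 0.1592, 0.0709]
tcp_rot: [[-0.829, 0.559, 0.0], [0.559, 0.829, 0.0], [-0.0, 0.0, -1.0]]
force: [-3.1, -1.3, 7.8]
grip_width: 0.0202
grip_force: 30.0
```

```bash
python3 wrist.py w5; python3 - <<'E'
from bench import *;from h import *
np.set_printoptions(precision=4,suppress=True)
c,o=pickle.load(open('w5.pkl','rb'));W=cloud(c,o);h=cv2.cvtColor(c['img'],cv2.COLOR_RGB2HSV);T=(W-o['eef_pos'])@o['tcp_rot']
d=np.hypot(W[...,0]-.4975,W[...,1]-.1588);br=(h[...,0]<35)&(h[...,1]>100)
for lo,hi in((-.085,-.07),(-.045,-.028)):
    k=br&(d<.025)&(T[...,2]>lo)&(T[...,2]<hi);print('brass tool z',k.sum(),np.median(T[k][:,2]),'world z',np.median(W[k][:,2]))
k=br&(d<.025)&(T[...,0]>.014);print('rim world z min',np.percentile(W[k][:,2],[0,2]))
s=camera('scene');pickle.dump(s,open('s5.pkl','wb'))
a=cv2.resize(s['img'][145:215,280:360,::-1],(480,420),interpolation=2);b=cv2.resize(c['img'][170:300,260:380,::-1],(300,325),interpolation=2)
cv2.imwrite('pics/c5.png',np.hstack([a,cv2.copyMakeBorder(b,0,95,0,0,0)]))
E
```

```text
13.975 [0.4976 0.1592 0.0709] [-0.3118  0.3984 -0.0594  1.9777  0.033   0.766   0.5871] [[-0.8291  0.5591  0.0004]
 [ 0.5591  0.8291  0.0003]
 [-0.0002  0.0004 -1.    ]] [[-0.0005 -0.9636 -0.2673  0.0728]
 [ 1.     -0.0006  0.0003 -0.0006]
 [-0.0005 -0.2673  0.9636 -0.1959]
 [ 0.      0.      0.      1.    ]] 290.5940343885627 [-3.1448 -1.3323  7.8232] 0.02021661782768562
brass tool z 682 -0.07655171761596233 world z 0.14744403182701946
brass tool z 923 -0.03292366215660767 world z 0.10381216152992531
rim world z min [0.0706 0.0729]
```

View pics/c5.png

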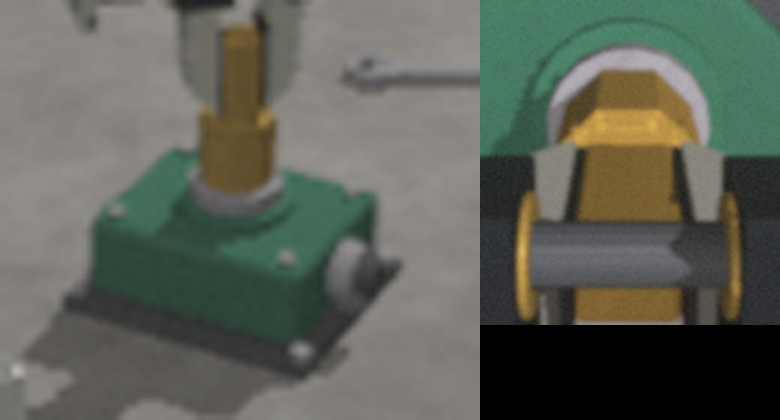

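The rim is on the collar, with the shank top 2.6 mm under its 150 mm home height at 11 N. That matches the collar's sink. One slightly firmer push, then I ease off and let go.

carry_out --moves '[0, 0, 0.004, 0, 0, 0, 0, 0, 0, 0, 0, 0, 0, 0]'

```text
time: 14.32
eef_pos: [0.4976, 0.1592, 0.0703]
tcp_rot: [[-0.829, 0.559, 0.0], [0.559, 0.829, 0.0], [-0.0, 0.0, -1.0]]
force: [-3.9, -0.8, 11.1]
grip_width: 0.0197
grip_force: 30.0
```

carry_out --moves '[0, 0, -0.01, 0, 0, 0, 0, 0, 0, 0, 0, 0, 0, 0, 0, 0, 0, 0, 0, 0, 0.4, 0, 0, 0, 0, 0, 0, 0.4, 0, 0, 0, 0, 0, 0, 0.4, 0, 0, 0, 0, 0, 0, 0.4]'

```text
time: 15.08
eef_pos: [0.4974, 0.159, 0.0715]
tcp_rot: [[-0.829, 0.559, -0.0], [0.559, 0.829, 0.0], [0.0, -0.0, -1.0]]
force: [-0.5, -0.6, 0.1]
grip_width: 0.0369
grip_force: 0.0
```

carry_out --moves '[0, 0, -0.04, 0, 0, 0, 0.4, 0, 0, -0.08, 0, 0, 0, 0.4, 0, 0, -0.1, 0, 0, 0, 0.4, 0, 0, -0.1, 0, 0, 0, 0.4, -0.1, 0, -0.1, 0, 0, 0, 0.4, -0.1, 0, 0, 0, 0, 0, 0.4, 0, 0, 0, 0, 0, 0, 0.4]'

```text
time: 15.95
eef_pos: [0.5405, 0.1295, 0.1777]
tcp_rot: [[-0.827, 0.562, 0.002], [0.562, 0.827, -0.0], [-0.002, 0.001, -1.0]]
force: [-0.3, -0.8, 0.1]
grip_width: 0.0368
grip_force: 0.0
```

```bash
python3 wrist.py w6; python3 - <<'E'
from bench import *;from h import *
np.set_printoptions(precision=4,suppress=True)
def rep(n,c,W):
    h=cv2.cvtColor(c['img'],cv2.COLOR_RGB2HSV);d=np.hypot(W[...,0]-.4975,W[...,1]-.1588);br=(h[...,0]<35)&(h[...,1]>90)&(d<.03)
    for lo,hi in((.143,.16),(.1,.112)):
        k=br&(W[...,2]>lo)&(W[...,2]<hi)
        if k.any():print(n,k.sum(),np.median(W[k],0))
c,o=pickle.load(open('w6.pkl','rb'));rep('wrist',c,cloud(c,o))
s=camera('scene');rep('scene',s,cloud(s));t=camera('top');rep('top',t,cloud(t))
p=pickle.load(open('scene.pkl','rb'));D=cv2.absdiff(s['img'],p['img']).max(2)
for nm,(a,b,e,f) in dict(lantern=(150,230,220,350),float=(335,225,368,265),wa=(250,178,274,206),wb=(112,260,150,298),whet=(375,192,434,228),span=(335,148,390,164),steel=(280,265,302,295),white=(272,200,290,236)).items(): print(nm,(D[b:f,a:e]>40).sum(),end=' ')
a=cv2.resize(s['img'][120:270,200:400,::-1],(800,600),interpolation=2);cv2.imwrite('pics/c6.png',a)
E
```

```text
15.95 [0.5405 0.1295 0.1777] [-0.2527  0.3109 -0.038   1.8146  0.0147  1.0144  0.6779] [[-0.8274  0.5616  0.0021]
 [ 0.5616  0.8274 -0.0002]
 [-0.0019  0.001  -1.    ]] [[-0.0005 -0.9636 -0.2673  0.0728]
 [ 1.     -0.0006  0.0003 -0.0006]
 [-0.0005 -0.2673  0.9636 -0.1959]
 [ 0.      0.      0.      1.    ]] 290.5940343885627 [-0.272  -0.75    0.1397] 0.03682822544529058
wrist 668 [0.4969 0.159  0.1486]
wrist 563 [0.491  0.1628 0.1047]
scene 30 [0.5025 0.1533 0.1497]
scene 57 [0.5057 0.1494 0.1058]
lantern 284 float 0 wa 66 wb 3 whet 0 span 0 steel 0 white 22
```

View pics/c6.png

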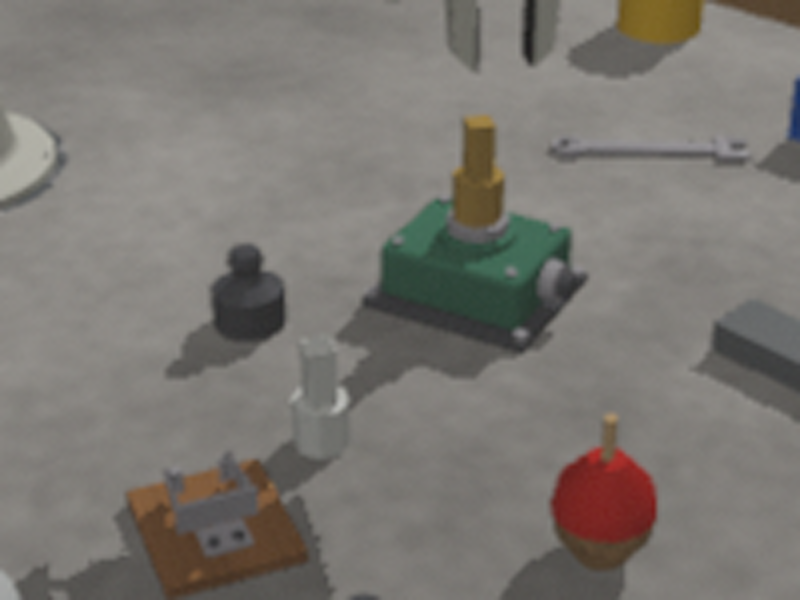

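The brass socket stands upright on the collar, its shank top at about 149.5 mm against the 150 mm home height. The gripper is clear and the clip is empty. The bystanders look where they were: the image differences near the lantern and the small weight fit the arm's moved shadow, and the arm never went near either.

```bash
python3 -c "
from bench import *
print(hand_in())"
```

```text
the job is handed in; nothing more can be done
None
```

The brass socket is pressed home on the winch gearbox's square drive, upright and released, the other things as far as seen where they were; the job was handed in at about 16 s (no verdict was returned).

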